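Feel for the blind hole with the gauge, then hold the spacer hole-up

TASK

Find by feel which end of the spacer in the gauge's nest has the deep blind hole (the other end has only a shallow recess): slide the feeler by its red grip towards the spacer until its pin stops inside, then draw it fully back. Then take this spacer out of the nest, turn it so that the blind hole faces straight up, and finish while still holding it that way in the gripper, its middle at least 20 cm above the table. Leave the other spacer lying in its rest and do not knock away the pipe, bolt and marker beside the gauge.

Things in the scene. Friction and masses are not known exactly. Their poses are not given: they have to be found in the camera images.
- gauge: hole gauge fixed to the table: steel base plate 170 x 250 x 12 mm (x, y, z) with a grey-and-blue nest at gauge x, y = -55, 50 mm, an equal rest at 55, 50 mm, and the track with the feeler at x = -55, y = -128 to -23 mm. Origin at table height; +y is the way the feeler slides towards the nest, z up; yaw within 0.3 rad
- nest (a point): where the centre of the spacer to be tested lies, 63 mm above the table; axes as the gauge's. The spacer lies on a plinth 24 mm wide, top at 45 mm, so fingers can close on its sides and reach below it. At both ends (8 mm) the plinth is 47 mm wide with thin side lips 7 mm high; at the +y end a blue stop, 40 mm wide, top at 70 mm, keeps the spacer from being pushed on
- rest (a point): where the centre of the waiting spacer lies, 63 mm above the table, 110 mm to the gauge's +x side of the nest, shaped like the nest; axes as the gauge's
- feeler (a joint): travel of the feeler in m along the gauge's +y: 0 fully drawn back (a stop), about 0.020 when the pin stops in the shallow recess, about 0.055 when it stops in the blind hole; about 1.5 N of friction, stays where it is left; starts between 0 and 0.010
- feeler_grip (a point): middle of the feeler's red grip, 98 mm above the table; axes as the gauge's. Red block 24 x 14 mm (across x along the track), top at 111 mm, on a dark carriage 30 x 28 mm, top at 83 mm. From the carriage a 12 mm steel pin points to the nest, 63 mm above the table, tip 80 mm ahead of the grip and, drawn back, 15 mm short of the spacer
- spacer_1: square aluminium spacer, 36 x 36 mm, 80 mm long, about 0.25 kg, lying along its y axis in the nest or the rest (which spacer lies where changes). Both ends show a round mouth 20 mm wide: the +y one is the blind hole, 40 mm deep, the -y one a recess only 5 mm deep. Origin at the centre of its underside as it lies.
- spacer_1_center (a point): centre of spacer_1, 18 mm above its underside as it lies; axes as spacer_1's, +y pointing out of the blind hole
- spacer_2: square aluminium spacer, 36 x 36 mm, 80 mm long, about 0.25 kg, lying along its y axis in the nest or the rest (which spacer lies where changes). Both ends show a round mouth 20 mm wide: the -y one is the blind hole, 40 mm deep, the +y one a recess only 5 mm deep. Origin at the centre of its underside as it lies.
- spacer_2_center (a point): centre of spacer_2, 18 mm above its underside as it lies; axes as spacer_2's, -y pointing out of the blind hole
- pipe_c: bystander: a short light-grey pipe off-cut standing on end, 42 mm in diameter, 50 mm high; origin at the centre of its underside
- bolt_a: bystander: a steel hexagon bolt lying down, 20 x 67 x 18 mm, long side along its y; origin at the centre of its underside
- marker: bystander: a black-and-white marker pen lying down, 17 x 135 x 16 mm, long side along its y; origin at the centre of its underside
There are look-alikes about, which are no part of the job. Leave any brown or green look-alike of the spacer_1 alone.

How it is judged:
On the way, in this order (a step that is already met when the one before it is completed fails the run):
1. the feeler is slid in until its pin stops in the nest's spacer: past 16 mm of travel if the shallow recess faces it, past 49 mm if the blind hole does (((horizontal distance between spacer_2_center and rest below 0.02 m and value of joint feeler above 0.016 m) or (horizontal distance between spacer_1_center and rest below 0.02 m and value of joint feeler above 0.049 m))), for 0.1 s.
2. the feeler is drawn fully back (under 6 mm of travel) (value of joint feeler below 0.006 m), for 0.1 s.
At the end, for the whole second after the job is handed in: feeler back (under 6 mm); the spacer from the nest held still in the fingers (over 1 N, under 3 cm/s), blind hole up within 0.25 rad (14 degrees) of vertical, its centre over 20 cm above the table; the other spacer in its rest (centre within 2 cm) (value of joint feeler below 0.006 m and ((horizontal distance between spacer_2_center and rest below 0.02 m and angle between spacer_1_center's own y axis and vertical below 0.25 rad and height (world z) of spacer_1_center above 0.2 m and contact force between the fingers and spacer_1 above 1 N and linear speed of spacer_1 below 0.03 m/s) or (horizontal distance between spacer_1_center and rest below 0.02 m and angle between spacer_2_center's own y axis and vertical above 2.8916 rad and height (world z) of spacer_2_center above 0.2 m and contact force between the fingers and spacer_2 above 1 N and linear speed of spacer_2 below 0.03 m/s))); the arm keeps its last pose, push and grip.
It fails at once if the pipe beside the gauge is knocked away (more than 3 cm) (distance of pipe_c from where it was at the start of the episode above 0.03 m).
It fails at once if the bolt beside the gauge is knocked away (more than 3 cm) (distance of bolt_a from where it was at the start of the episode above 0.03 m).
It fails at once if the marker beside the gauge is knocked away (more than 3 cm) (distance of marker from where it was at the start of the episode above 0.03 m).
It also fails if it takes over 48 s, if anything falls off the work surface, if the arm or the gripper's body presses on something with over 40 N, if the wrist force passes 120 N, or if a joint passes its speed limit or range.

ROBOT

A 6-joint arm with a two-finger parallel gripper is mounted at the origin on a cart in front of the work surface, level with it; the furniture and walls round the work are solid. World frame = base frame: x ahead of the robot, y to its left, z up, the work surface at z = 0. Lengths are in m, angles in rad, forces in N, time in s.
With the tool pointing down it reaches from about 0.375 to 0.9 m from the base axis. Payload 3.1 kg.
Tool frame: the origin (TCP) lies between the finger pads; the fingertips stand 8 mm ahead of it and the grasp point (between the pads) lies 11 mm behind it; z points along the fingers, y is the line along which they close (so a half turn about z gives the same grasp; the last joint's range is limited). The gripper opens to 87 mm and grips with 3 to 60 N. Pads are 19 mm wide; open, the fingers measure 117 mm over their backs; the gripper's body (75 mm by 190 mm) begins 51 mm behind the grasp point.
Start: joints at [1.01, 0.527, 1.433, -0, 1.181, -0.178], TCP at [0.233, 0.58, 0.231] pointing down, gripper open.
Joint ranges: [-3.08, 3.08], [-0.75, 2.2], [0.22, 2.44], [-1.43, 4.57], [0, 2.65], [-2.85, 2.85]. Speed limits (rad/s): [2.79, 2.79, 3.14, 3.14, 3.14, 3.14].

INTERFACE

Orientations are given as a unit quaternion [x, y, z, w].
In Python, from rig import robot, vision, job gives the robot as it stands.
- The arm moves only by the shell command python3 -m handwheel 'ROWS' [OPENING] [FORCE]. ROWS is JSON, a list of rows, each a list of 4 numbers: the shift along the tool's x, y, z as a fraction of full scale, then the turn about the tool's z as a fraction of full scale. A call has 1 to 20 rows; each row is the pose to reach, as a shift and turn from the pose commanded when the call began, along the tool's axes at that moment, turning the shorter way round; what a row does not reach only later rows make up. Full scale, the value 1, is 300 mm for a shift and 2 pi rad for a turn. A row lasts 1/12 s, in which the tool goes at most 41.7 mm and 7.16 degrees, less where a joint would pass 70% of its speed; a pose out of reach is approached as far as the arm can. A call with a number of a shift or a turn outside -1 to 1 is refused whole. A call with a gripper value outside its range is refused whole. OPENING is the opening in per cent of the stroke, from 0 (shut) to 100 (fully open), set as the call begins (- or left out, the last holds). The fingers move at their own pace and stop on an object; FORCE is the grip in N (left out, the last holds). Time passes only in rows, so rows that repeat a pose let the fingers close. It gives the time, the measured TCP pose, the force, the opening and the grip force at its end, in the units of the state.
- robot.get_obs(): the state, without advancing time (a new reading comes with each control period).
- vision.camera(name): name is "side" or "top" or "wrist"; returns a dict with "frame" (420x560x3 uint8, red, green, blue), "K" (3x3 intrinsics, pixels), "k1" (the pictures are not rectified: a ray, as slopes to the right and down, at radius r is drawn at 1 + k1 r^2 times it, then the intrinsics apply), "cam_to_world" (4x4, takes a point from camera to world coordinates); the wrist camera has in their place "hand_eye" (4x4, takes a point from camera to tool coordinates, whose origin is the TCP and whose axes are the flange's). Camera axes: x right, y down, z forward; pixel columns grow to the right and rows downward; lengths in m; the calibration is good to about 2 mm. A picture is of the moment at which its call begins: read the wrist's pose just before it. There is no depth.
- job.hand_in(): hands the job in; it is judged then, once.
Trained networks look in the newest picture that a camera, given by its name, has taken for a name from the list of things; names that differ only in an ending like _2 or _b are one class to them, and where a whole thing is asked for, a point or a joint stands for the part that bears it (a point fixed in the world has none). Each returns a list of dicts, best first, with "conf" (0 to 1); they miss things now and then, are a little off and sometimes report something else, mostly with a low value. They report only what shows in the picture. A call takes as long as a camera call. They do not tell look-alikes from the thing itself.
- vision.look_for(camera, label): "point" ([row, column] in pixels, amid what is visible of it).
- vision.outline_of(camera, label): "mask" (420x560 bool, what is visible of it) and "point" ([row, column] in pixels, amid what is visible of it).
The state is a dict: "time": time; "q": joint angles; "joint_velocities": joint speeds; "joint_torque": joint torques, N m; "position": TCP position; "tool_rot": TCP orientation; "ft_force": force on the tool from outside, world axes, zero at the start; "moment": the same for the moment, N m; "grip_width": finger opening in m; "grip_force": force on a finger pad.
Only numpy, scipy, OpenCV 4.12 (cv2) and the standard library are available. Lean on these libraries where they do the work, as an engineer would, in place of code of your own. Each camera call takes 0.05 s, during which the arm holds its last target. There are 200 camera calls.

## Working session

There is one attempt and no reset: what is moved stays moved. The work goes in short steps, Python scripts to look and compute and a shell command to move; the robot and the scene stay as the last step left them, time stands still between calls to the robot, and variables do not carry over. Pictures are saved under pics/ and viewed, at most 13 in all, crops included, and the job is handed in when it is done.

```bash
mkdir -p pics; ls; python3 - <<'E'
from rig import robot,vision
import cv2,numpy as np
o=robot.get_obs();print({k:np.round(v,3).tolist() for k,v in o.items()})
for c in("side","top","wrist"):
    d=vision.camera(c);cv2.imwrite(f"pics/{c}0.png",d["frame"][:,:,::-1])
    print(c,np.round(d["K"],1).tolist(),d["k1"],np.round(d.get("cam_to_world",d.get("hand_eye")),3).tolist())
    for n in("gauge","feeler_grip","spacer_1","pipe_c","bolt_a","marker"):
        print(n,[(np.round(x["point"]).tolist(),round(x["conf"],2)) for x in vision.look_for(c,n)])
E
```

```text
pics
{'time': 0.0, 'q': [1.01, 0.528, 1.434, -0.0, 1.181, -0.178], 'joint_velocities': [-0.001, -0.001, 0.002, 0.001, 0.001, 0.001], 'joint_torque': [-0.0, -44.004, -17.659, 0.063, 0.058, -0.0], 'position': [0.233, 0.579, 0.23], 'tool_rot': [0.19, 0.982, -0.001, -0.0], 'ft_force': [0.157, 0.656, 0.247], 'moment': [-0.059, -0.0, 0.014], 'grip_force': 0.0, 'grip_width': 0.087}
side [[462.0, 0.0, 272.0], [0.0, 462.0, 209.1], [0.0, 0.0, 1.0]] -0.0006084389978754875 [[0.904, -0.246, 0.349, 0.163], [-0.427, -0.488, 0.762, -0.734], [-0.017, -0.838, -0.546, 0.733], [0.0, 0.0, 0.0, 1.0]]
gauge [([256.0, 270.0], 0.7), ([299.0, 362.0], 0.21), ([215.0, 286.0], 0.16)]
feeler_grip [([247.0, 257.0], 0.83), ([223.0, 246.0], 0.16)]
spacer_1 [([205.0, 307.0], 0.94), ([225.0, 330.0], 0.89), ([214.0, 288.0], 0.81), ([225.0, 244.0], 0.6)]
pipe_c [([191.0, 218.0], 0.51)]
bolt_a [([298.0, 358.0], 0.48)]
marker [([256.0, 197.0], 0.68)]
top [[495.1, 0.0, 289.4], [0.0, 495.1, 201.3], [0.0, 0.0, 1.0]] 0.04246962381131542 [[0.049, -0.978, 0.202, 0.338], [-0.999, -0.048, 0.009, 0.134], [0.0, -0.202, -0.979, 1.173], [0.0, 0.0, 0.0, 1.0]]
gauge [([216.0, 313.0], 0.61)]
feeler_grip [([238.0, 323.0], 0.91), ([218.0, 311.0], 0.18)]
spacer_1 [([139.0, 252.0], 0.95), ([140.0, 303.0], 0.93), ([185.0, 282.0], 0.83), ([225.0, 273.0], 0.62)]
pipe_c [([226.0, 168.0], 0.54)]
bolt_a [([179.0, 408.0], 0.42), ([180.0, 280.0], 0.18)]
marker [([235.0, 328.0], 0.63), ([288.0, 267.0], 0.56)]
wrist [[345.6, 0.0, 278.9], [0.0, 345.6, 209.4], [0.0, 0.0, 1.0]] 0.003142834227723681 [[0.0, -0.969, -0.249, 0.068], [1.0, -0.0, 0.001, -0.0], [-0.001, -0.249, 0.969, -0.155], [0.0, 0.0, 0.0, 1.0]]
gauge []
feeler_grip []
spacer_1 []
pipe_c []
bolt_a []
marker []
```

View pics/top0.png

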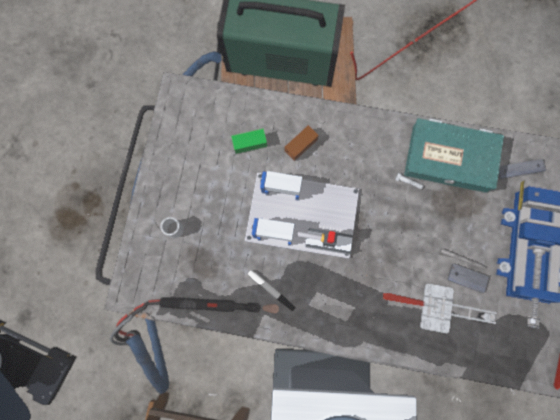

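View pics/side0.png

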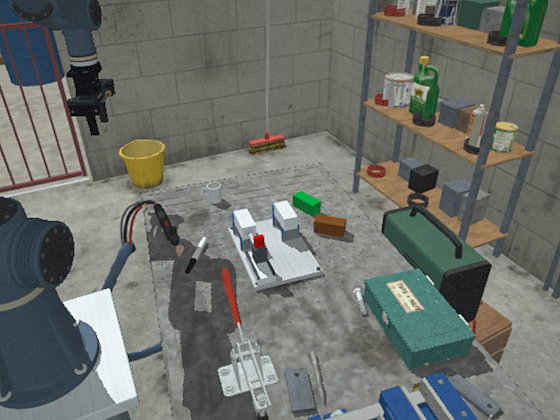

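Top view: the nest spacer is at (231,273) in line with the red grip at (238,330), and the rest spacer is at (184,282). Possible confusions are the green block (140,249), the brown block (141,302) and the rest spacer. I choose the nest one. The pipe is at (226,168), the bolt at (181,410) and the marker at (290,270).

```bash
cat > h.py <<'E'
import numpy as np,cv2
from scipy.spatial.transform import Rotation as R
from rig import robot,vision
def pose():
    o=robot.get_obs();T=np.eye(4);T[:3,:3]=R.from_quat(o["tool_rot"]).as_matrix();T[:3,3]=o["position"];return T
def shot(c):
    T=pose();d=vision.camera(c);d["T"]=d["cam_to_world"] if "cam_to_world" in d else T@d["hand_eye"];return d
def ray(d,rc):
    x=np.linalg.solve(d["K"],[rc[1],rc[0],1])[:2];u=x.copy()
    for _ in range(10):u=x/(1+d["k1"]*(u@u))
    v=d["T"][:3,:3]@[*u,1];return d["T"][:3,3],v/np.linalg.norm(v)
def tri(rs):
    A=0;b=0
    for o,v in rs:
        P=np.eye(3)-np.outer(v,v);A=A+P;b=b+P@o
    x=np.linalg.solve(A,b);return x,max(np.linalg.norm((np.eye(3)-np.outer(v,v))@(x-o)) for o,v in rs)
def atz(r,z):
    o,v=r;return o+v*(z-o[2])/v[2]
def proj(d,p):
    c=np.linalg.inv(d["T"])@[*p,1];u=c[:2]/c[2];u=u*(1+d["k1"]*(u@u));x=d["K"]@[*u,1];return x[1::-1]
def totool(p,T=None):
    T=pose() if T is None else T
    return np.linalg.inv(T)@[*p,1]
E
python3 - <<'E'
from h import *
t=shot("top");s=shot("side")
for n,a,b in(("grip",(238,330.5),(241,258)),("nest",(231,273),(221,244)),("rest",(184,282),(215,286))):
    print(n,*tri([ray(t,a),ray(s,b)]))
g=atz(ray(t,(238,331)),.105);print(g)
for rc in((231,273),(184,282)):print(atz(ray(t,rc),.081))
for rc in((226,168),(290,270),(181,410)):print(atz(ray(t,rc),.02))
print(pose())
E
```

```text
grip [0.48380719 0.04986874 0.09534706] 0.0011573380394237383
nest [0.49843101 0.17718645 0.06759429] 0.0026717128137197666
rest [0.61018168 0.16261387 0.06067962] 0.003030913711328948
[0.48144469 0.0498587  0.105     ]
[0.49391826 0.17733937 0.081     ]
[0.60230103 0.16297136 0.081     ]
[0.50243156 0.42658966 0.02      ]
[0.36626086 0.17897248 0.02      ]
[ 0.63944768 -0.1409643   0.02      ]
[[-9.27638142e-01  3.73480223e-01 -1.67340923e-05  2.33389213e-01]
 [ 3.73480224e-01  9.27638140e-01 -6.04049352e-05  5.79743566e-01]
 [-7.03686639e-06 -6.22837744e-05 -9.99999998e-01  2.30540109e-01]
 [ 0.00000000e+00  0.00000000e+00  0.00000000e+00  1.00000000e+00]]
```

```bash
python3 -m handwheel '[[-0.7,-0.58,0,0],[-0.7,-0.58,0,0],[-0.7,-0.58,0,0],[-0.7,-0.58,0,0],[-0.7,-0.58,0,0],[-0.7,-0.58,0,0],[-0.7,-0.58,0,0],[-0.7,-0.58,0,0]]' 100; python3 -m handwheel '[[-0.69,-0.58,-0.1,0.21],[-0.69,-0.58,-0.1,0.21],[-0.69,-0.58,-0.1,0.21],[-0.69,-0.58,-0.1,0.21],[-0.69,-0.58,-0.1,0.21],[-0.69,-0.58,-0.1,0.21],[-0.69,-0.58,-0.1,0.21],[-0.69,-0.58,-0.1,0.21],[-0.69,-0.58,-0.1,0.21],[-0.69,-0.58,-0.1,0.21],[-0.69,-0.58,-0.1,0.21],[-0.69,-0.58,-0.1,0.21],[-0.69,-0.58,-0.1,0.21],[-0.69,-0.58,-0.1,0.21]]'
python3 - <<'E'
from h import *
d=shot("wrist");np.save("w1.npy",d,allow_pickle=True);print(d["T"].round(4))
f=cv2.resize(d["frame"],(784,588));cv2.imwrite("pics/w1.png",f[:,:,::-1])
E
```

```text
time: 1.82
position: [0.3653, 0.3364, 0.2308]
tool_rot: [0.193, 0.981, -0.001, 0.001]
ft_force: [0.7, 0.5, -0.1]
grip_width: 0.0872
grip_force: 0.0
time: 2.98
position: [0.4903, 0.1017, 0.2606]
tool_rot: [0.751, 0.66, 0.0, -0.0]
ft_force: [-0.1, 0.2, 0.1]
grip_width: 0.0872
grip_force: 0.0
[[ 9.917e-01 -1.247e-01 -3.210e-02  4.987e-01]
 [-1.288e-01 -9.607e-01 -2.459e-01  1.686e-01]
 [-2.000e-04  2.480e-01 -9.688e-01  4.152e-01]
 [ 0.000e+00  0.000e+00  0.000e+00  1.000e+00]]
```

View pics/w1.png

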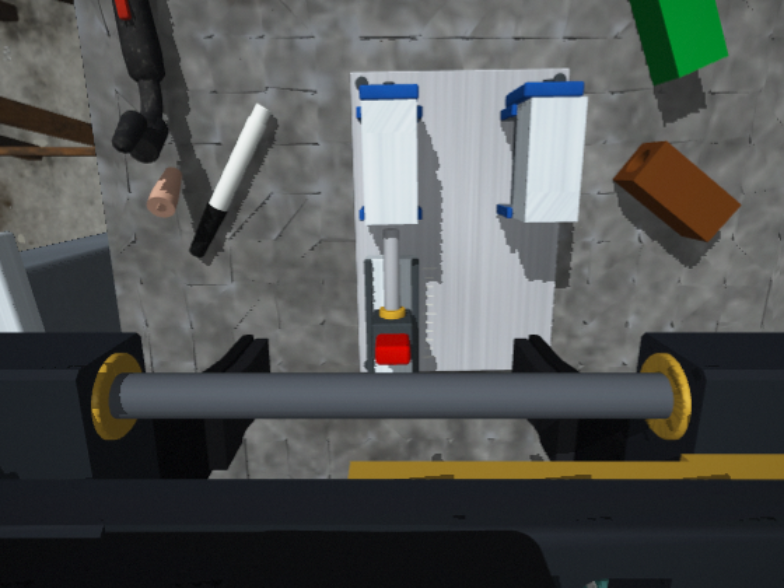

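The wrist view (784×588) shows the nest spacer's top corners near (361,100), (416,98), (418,223) and (363,224). The red grip top is around (393,350), the rest spacer is on the right at (552,160), and brown and green blocks lie outside the gauge. I'll take a second view from 60 mm back.

```bash
python3 -m handwheel '[[-0.2,0.1,0,0],[-0.2,0.1,0,0],[-0.2,0.1,0,0]]' 
python3 - <<'E'
from h import *
d=shot("wrist");np.save("w2.npy",d,allow_pickle=True)
f=d["frame"][20:320,180:580];f=cv2.resize(f,(800,600));cv2.imwrite("pics/w2.png",f[:,:,::-1])
d1=np.load("w1.npy",allow_pickle=True).item()
for q in(d1,d):
    h=cv2.cvtColor(q["frame"],cv2.COLOR_RGB2HSV);m=((h[...,0]<6)|(h[...,0]>174))&(h[...,1]>200)&(h[...,2]>90)
    n,l,s,c=cv2.connectedComponentsWithStats(m.astype(np.uint8))
    print([(s[i].tolist(),c[i].round(1).tolist()) for i in range(1,n) if s[i,4]>60])
E
```

```text
time: 3.28
position: [0.5146, 0.0344, 0.2609]
tool_rot: [0.753, 0.658, 0.0, 0.002]
ft_force: [0.1, 0.3, 0.5]
grip_width: 0.0871
grip_force: 0.0
[([82, 0, 10, 13, 89], [86.7, 5.9]), ([268, 238, 25, 22, 500], [280.1, 249.1])]
[([231, 176, 27, 19, 471], [243.7, 184.9])]
```

View pics/w2.png

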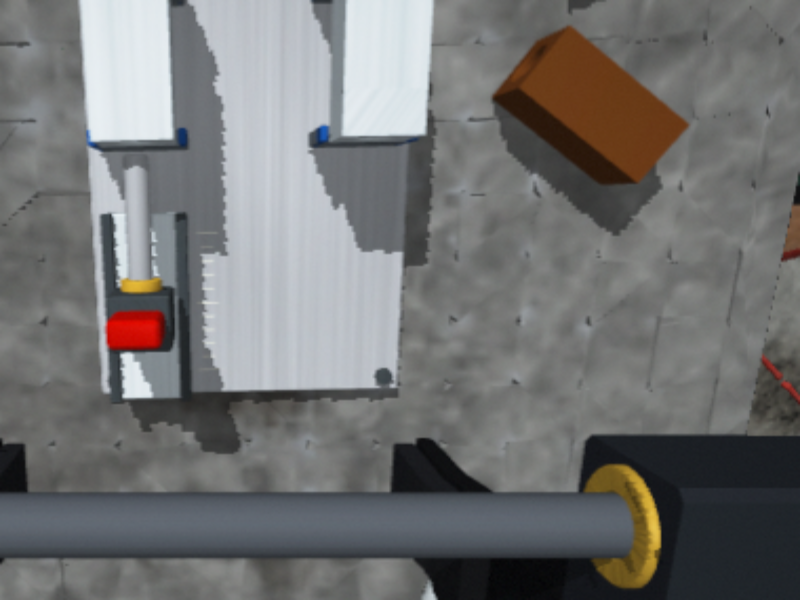

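```bash
python3 - <<'E'
from h import *
a=np.load("w1.npy",allow_pickle=True).item();b=np.load("w2.npy",allow_pickle=True).item()
A=lambda x,y:ray(a,(y/1.4,x/1.4)); B=lambda x,y:ray(b,(y/2+20,x/2+180))
for n,p,q in(("FL",A(363,224),B(90,143)),("FR",A(418,222.5),B(174,140)),("restFL",A(527,220),B(341,137)),("restFR",A(577,221),B(426,134)),
  ):
    print(n,*tri([p,q]))
print("grip",tri([ray(a,(249.1,280.1)),ray(b,(184.9,243.7))]))
L=np.array
print("backL,R z.081",atz(A(361,100),.081),atz(A(416,98),.081),"front",atz(A(363,224),.081),atz(A(418,223),.081),"rest front",atz(A(527,220),.081),atz(A(577,221),.081),"rest back",atz(A(527,98),.081),atz(A(586,96),.081))
p=[atz(A(350,72),.012),atz(A(568,68),.012),atz(B(103,392),.012),atz(B(398,388),.012)];print(L(p))
for i,j in((0,1),(2,3)):v=p[j]-p[i];print(np.arctan2(v[1],v[0]),np.linalg.norm(v))
for i,j in((2,0),(3,1)):v=p[j]-p[i];print(np.arctan2(-v[0],v[1]),np.linalg.norm(v))
print("grip top",atz(ray(a,(248.2,280.1)),.108),atz(ray(b,(184,243.7)),.108))
print(pose())
E
```

```text
FL [0.47547653 0.13398962 0.06852081] 0.0011833907386968883
FR [0.51489986 0.12999285 0.06769734] 0.0015619571367596348
restFL [0.59454467 0.12096238 0.06149246] 0.002205755036763705
restFR [0.63160804 0.11632357 0.06551803] 0.004589794356834305
grip (array([0.48388515, 0.04799739, 0.09761967]), np.float64(0.0003207593499257694))
backL,R z.081 [0.48534031 0.21403162 0.081     ] [0.52073713 0.21065246 0.081     ] front [0.47522415 0.13487401 0.081     ] [0.51280566 0.13068389 0.081     ] rest front [0.58718503 0.12307901 0.081     ] [0.62114594 0.11797054 0.081     ] rest back [0.59179621 0.2013931  0.081     ] [0.62956837 0.19767095 0.081     ]
[[ 0.47709127  0.24445662  0.012     ]
 [ 0.6434744   0.22563621  0.012     ]
 [ 0.45232931 -0.00234248  0.012     ]
 [ 0.62955361 -0.02371059  0.012     ]]
-0.11263613062762334 0.16744418017184534
-0.1199917909475282 0.17850784335539402
-0.09999780600062581 0.24803820589410017
-0.05577111407853979 0.24973509481463935
grip top [0.48477372 0.052962   0.108     ] [0.48499582 0.05044545 0.108     ]
[[ 1.33328202e-01  9.91071462e-01  9.73545019e-04  5.13210757e-01]
 [ 9.91071935e-01 -1.33328043e-01 -2.27512647e-04  3.62223334e-02]
 [-9.56804399e-05  9.95186998e-04 -9.99999500e-01  2.60632071e-01]
 [ 0.00000000e+00  0.00000000e+00  0.00000000e+00  1.00000000e+00]]
```

Grip at about (0.484, 0.048, 0.098), gauge yaw about -0.11, nest spacer centre about (0.4985, 0.1726). I'm going down over the red grip and closing on it.

```bash
python3 -m handwheel '[[0.026,-0.102,0,-0.0035],[0.026,-0.102,0.1,-0.0035],[0.026,-0.102,0.2,-0.0035],[0.026,-0.102,0.3,-0.0035],[0.026,-0.102,0.4,-0.0035],[0.026,-0.102,0.48,-0.0035],[0.026,-0.102,0.545,-0.0035],[0.026,-0.102,0.545,-0.0035],[0.026,-0.102,0.545,-0.0035]]' 100 10
python3 -m handwheel '[[0,0,0,0],[0,0,0,0],[0,0,0,0],[0,0,0,0],[0,0,0,0],[0,0,0,0],[0,0,0,0],[0,0,0,0],[0,0,0,0],[0,0,0,0]]' 10 10
python3 - <<'E'
from h import *
t=shot("side");f=cv2.resize(t["frame"][180:300,190:350],(800,600));cv2.imwrite("pics/s1.png",f[:,:,::-1])
E
```

```text
time: 4.08
position: [0.4818, 0.0504, 0.0965]
tool_rot: [0.744, 0.668, -0.001, -0.001]
ft_force: [0.3, -0.3, 0.2]
grip_width: 0.0871
grip_force: 0.0
time: 4.92
position: [0.4828, 0.0495, 0.097]
tool_rot: [0.745, 0.667, -0.0, -0.0]
ft_force: [0.8, -0.9, 0.8]
grip_width: 0.0285
grip_force: 0.0
```

View pics/s1.png

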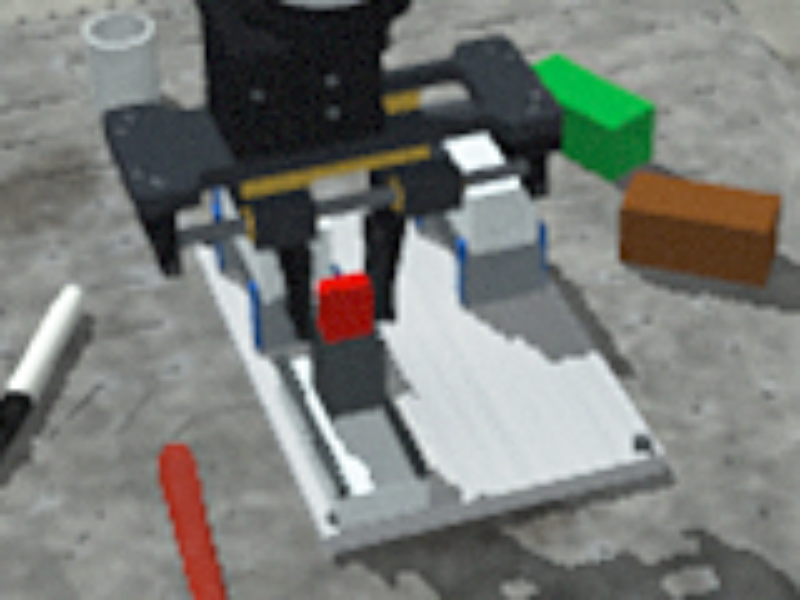

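The side crop shows the fingers straddling the red block (345,305), still closing and clear of the carriage.

```bash
python3 -m handwheel '[[0,0,0,0],[0,0,0,0],[0,0,0,0],[0,0,0,0]]' 10 10
python3 -m handwheel '[[0.02,0,0,0],[0.035,0,0,0],[0.05,0,0,0],[0.05,0,0,0]]'
```

```text
time: 5.3
position: [0.4845, 0.0493, 0.0972]
tool_rot: [0.745, 0.667, 0.001, 0.001]
ft_force: [5.3, 0.1, -3.5]
grip_width: 0.0238
grip_force: 10.0
time: 5.63
position: [0.4863, 0.0646, 0.0972]
tool_rot: [0.745, 0.667, 0.001, 0.001]
ft_force: [5.4, 1.3, -4.3]
grip_width: 0.024
grip_force: 10.0
```

```bash
python3 -m handwheel '[[0.012,0,0,0],[0.024,0,0,0],[0.024,0,0,0],[0.024,0,0,0]]'
python3 -m handwheel '[[0.012,0,0,0],[0.024,0,0,0],[0.024,0,0,0],[0.024,0,0,0]]'
```

```text
time: 5.97
position: [0.4871, 0.0716, 0.0972]
tool_rot: [0.745, 0.667, 0.001, 0.001]
ft_force: [6.0, 0.2, -4.5]
grip_width: 0.0236
grip_force: 10.0
time: 6.3
position: [0.4879, 0.0787, 0.0972]
tool_rot: [0.745, 0.667, 0.001, 0.001]
ft_force: [6.5, 0.1, -4.1]
grip_width: 0.0236
grip_force: 10.0
```

```bash
python3 -m handwheel '[[0.012,0,0,0],[0.024,0,0,0],[0.036,0,0,0],[0.036,0,0,0]]'
python3 -m handwheel '[[0.012,0,0,0],[0.024,0,0,0],[0.024,0,0,0],[0.024,0,0,0]]'
python3 - <<'E'
from h import *
t=shot("top");f=cv2.resize(t["frame"][160:280,230:390],(800,600));cv2.imwrite("pics/t1.png",f[:,:,::-1])
E
```

```text
time: 6.63
position: [0.4891, 0.0895, 0.0972]
tool_rot: [0.745, 0.667, 0.001, 0.001]
ft_force: [5.9, -0.5, -3.1]
grip_width: 0.0239
grip_force: 10.0
time: 6.97
position: [0.4899, 0.0958, 0.0972]
tool_rot: [0.744, 0.668, 0.001, 0.002]
ft_force: [5.1, -3.5, -3.7]
grip_width: 0.0239
grip_force: 10.0
```

View pics/t1.png

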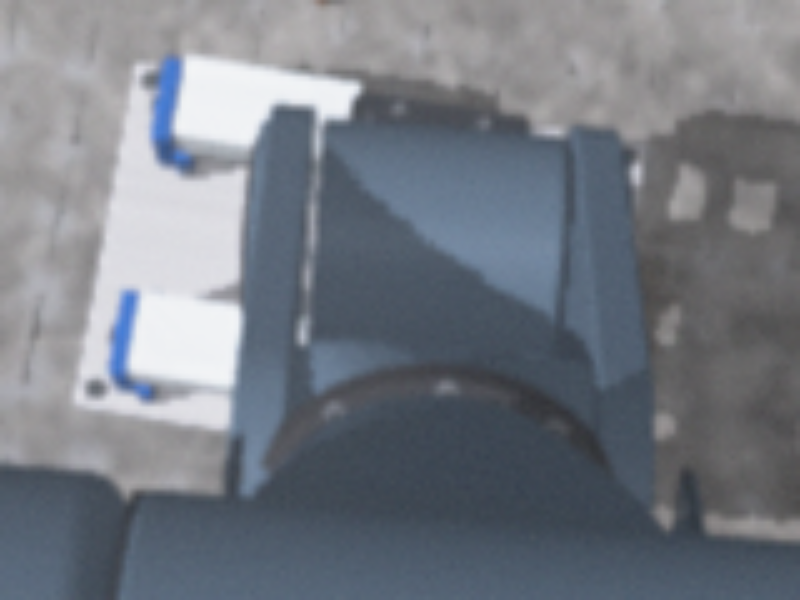

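The arm hides the feeler in the top view. Force along the track has risen at about 46 mm of travel, so I'll press a little further.

```bash
python3 -m handwheel '[[0.007,0,0,0],[0.013,0,0,0],[0.013,0,0,0],[0.013,0,0,0]]'
python3 - <<'E'
from h import *
s=shot("side")
h=cv2.cvtColor(s["frame"],cv2.COLOR_RGB2HSV);m=((h[...,0]<6)|(h[...,0]>174))&(h[...,1]>180)&(h[...,2]>90);m[:, :200]=0;m[265:]=0
n,l,st,c=cv2.connectedComponentsWithStats(m.astype(np.uint8))
print([(st[i].tolist(),c[i].tolist(),atz(ray(s,c[i][::-1]),.098)) for i in range(1,n) if st[i,4]>30])
E
```

```text
time: 7.35
position: [0.49, 0.0975, 0.0973]
tool_rot: [0.744, 0.668, -0.001, 0.003]
ft_force: [4.5, -11.9, -2.8]
grip_width: 0.0239
grip_force: 10.0
[([248, 224, 11, 13, 112], [253.23214285714286, 229.74107142857142], array([0.49135768, 0.09183408, 0.098     ]))]
```

Solid stop at 12 N after about 48 mm of motion, so the blind hole faces the feeler (-y). Now drawing it back to its stop.

```bash
python3 -m handwheel '[[-0.03,0,0,0],[-0.06,0,0,0],[-0.09,0,0,0],[-0.12,0,0,0],[-0.15,0,0,0],[-0.165,0,0,0],[-0.175,0,0,0],[-0.185,0,0,0],[-0.185,0,0,0],[-0.185,0,0,0]]'
python3 -m handwheel '[[-0.006,0,0,0],[-0.012,0,0,0],[-0.012,0,0,0],[-0.012,0,0,0]]'
```

```text
time: 8.23
position: [0.484, 0.0446, 0.0973]
tool_rot: [0.745, 0.667, 0.001, 0.002]
ft_force: [5.2, -1.9, -3.1]
grip_width: 0.0235
grip_force: 10.0
time: 8.57
position: [0.4836, 0.0414, 0.0973]
tool_rot: [0.745, 0.667, 0.001, 0.001]
ft_force: [4.9, -0.8, -2.1]
grip_width: 0.0238
grip_force: 10.0
```

```bash
python3 -m handwheel '[[-0.007,0,0,0],[-0.014,0,0,0],[-0.014,0,0,0],[-0.014,0,0,0]]'
```

```text
time: 8.9
position: [0.4834, 0.0395, 0.0974]
tool_rot: [0.746, 0.666, 0.003, 0.0]
ft_force: [7.0, 9.0, -1.4]
grip_width: 0.0238
grip_force: 10.0
```

Drawn back against its stop (9 N). Releasing, rising, and looking again to refine the spacer's position.

```bash
python3 -m handwheel '[[0,0,0,0],[0,0,0,0],[0,0,0,0],[0,0,0,0],[0,0,-0.1,0],[0,0,-0.2,0],[0,0,-0.3,0],[0,0,-0.4,0],[0.1,0,-0.5,0],[0.2,0,-0.5,0],[0.25,0,-0.5,0],[0.25,0,-0.5,0],[0.25,0,-0.5,0],[0.25,0,-0.5,0],[0.25,0,-0.5,0]]' 100 10
python3 - <<'E'
from h import *
d=shot("wrist");np.save("w3.npy",d,allow_pickle=True);T=pose();print(T)
f=cv2.resize(d["frame"][40:290,180:430],(600,600));cv2.imwrite("pics/w3.png",f[:,:,::-1])
E
```

```text
time: 10.15
position: [0.489, 0.1112, 0.2465]
tool_rot: [0.745, 0.667, -0.001, -0.0]
ft_force: [0.6, -0.3, 0.4]
grip_width: 0.0868
grip_force: 0.0
[[ 1.10565895e-01  9.93867551e-01 -1.57298789e-03  4.89250202e-01]
 [ 9.93868654e-01 -1.10566586e-01 -3.59049374e-04  1.11148200e-01]
 [-5.30767423e-04 -1.52364474e-03 -9.99998698e-01  2.46533145e-01]
 [ 0.00000000e+00  0.00000000e+00  0.00000000e+00  1.00000000e+00]]
```

View pics/w3.png

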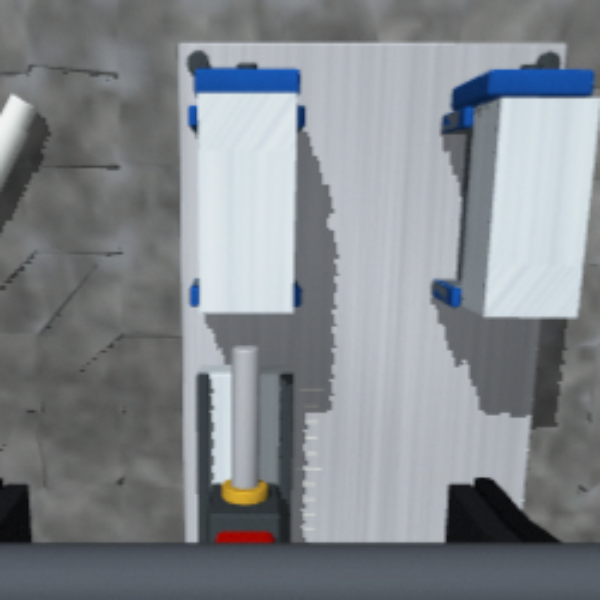

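```bash
python3 - <<'E'
from h import *
c=np.load("w3.npy",allow_pickle=True).item();b=np.load("w2.npy",allow_pickle=True).item();a=np.load("w1.npy",allow_pickle=True).item()
C=lambda x,y:ray(c,(y/2.4+40,x/2.4+180))
p=np.array([atz(C(*q),.081) for q in((198,93),(299,93),(294,312),(201,312))]);print(p,p.mean(0))
for v in(p[0]-p[3],p[1]-p[2]):print(np.arctan2(-v[0],v[1]),np.linalg.norm(v))
v=p[2]-p[3];print(np.arctan2(v[1],v[0]),np.linalg.norm(v))
print(tri([C(201,312),ray(b,(143/2+20,90/2+180))]),tri([C(294,312),ray(b,(140/2+20,174/2+180))]))
m=p.mean(0)-.020*np.array([.11,.994,0]);m[2]=.052
print("target",m,"tool frac",totool(m)/.3)
E
```

```text
[[0.4855671  0.2149928  0.081     ]
 [0.52198721 0.21094262 0.081     ]
 [0.51275362 0.13179771 0.081     ]
 [0.47699301 0.13575441 0.081     ]] [0.49932523 0.17337188 0.081     ]
-0.10778685106340317 0.07970092329712866
-0.11614192082499968 0.07968171815054252
-0.11019586311014565 0.035978833733306466
(array([0.4764691 , 0.13423055, 0.06901751]), np.float64(0.00021806726558868615)) (array([0.51492907, 0.13012309, 0.06647481]), np.float64(0.0015038293521140746))
target [0.49712523 0.15349188 0.052     ] tool frac [0.14352674 0.01147114 0.648351   3.33333333]
```

Assuming a top at 81 mm, the measured outline is 79.7 × 36.0 mm, which confirms that height. The spacer centre is (0.4993, 0.1734). I'll grip 20 mm towards the blind-hole end so the heavy end can swing down.

```bash
python3 -m handwheel '[[0.1,0.0115,0,0],[0.1435,0.0115,0.1,0],[0.1435,0.0115,0.2,0],[0.1435,0.0115,0.3,0],[0.1435,0.0115,0.4,0],[0.1435,0.0115,0.5,0],[0.1435,0.0115,0.58,0],[0.1435,0.0115,0.648,0],[0.1435,0.0115,0.648,0],[0.1435,0.0115,0.648,0],[0.1435,0.0115,0.648,0]]' 100 8
python3 -m handwheel '[[0,0,0,0],[0,0,0,0],[0,0,0,0],[0,0,0,0],[0,0,0,0],[0,0,0,0],[0,0,0,0],[0,0,0,0],[0,0,0,0],[0,0,0,0],[0,0,0,0],[0,0,0,0]]' 20 8
```

```text
time: 11.12
position: [0.4986, 0.1541, 0.0533]
tool_rot: [0.745, 0.667, 0.0, 0.0]
ft_force: [-0.1, -0.8, 1.0]
grip_width: 0.0868
grip_force: 0.0
time: 12.12
position: [0.4973, 0.1545, 0.0526]
tool_rot: [0.745, 0.667, -0.0, -0.0]
ft_force: [-2.5, -0.1, 1.0]
grip_width: 0.0358
grip_force: 8.0
```

```bash
python3 -m handwheel '[[0,0,-0.03,0],[0,0,-0.06,0],[0,0,-0.1,0],[0,0,-0.14,0],[0,0,-0.18,0],[0,0,-0.22,0],[0,0,-0.26,0],[0,0,-0.3,0],[0,0,-0.3,0],[0,0,-0.3,0]]'
python3 - <<'E'
from h import *
t=shot("side");f=cv2.resize(t["frame"][130:280,180:380],(800,600));cv2.imwrite("pics/s2.png",f[:,:,::-1])
E
```

```text
time: 12.95
position: [0.4985, 0.1547, 0.1437]
tool_rot: [0.745, 0.667, 0.001, 0.001]
ft_force: [-0.6, 0.4, -2.5]
grip_width: 0.0361
grip_force: 8.0
```

View pics/s2.png

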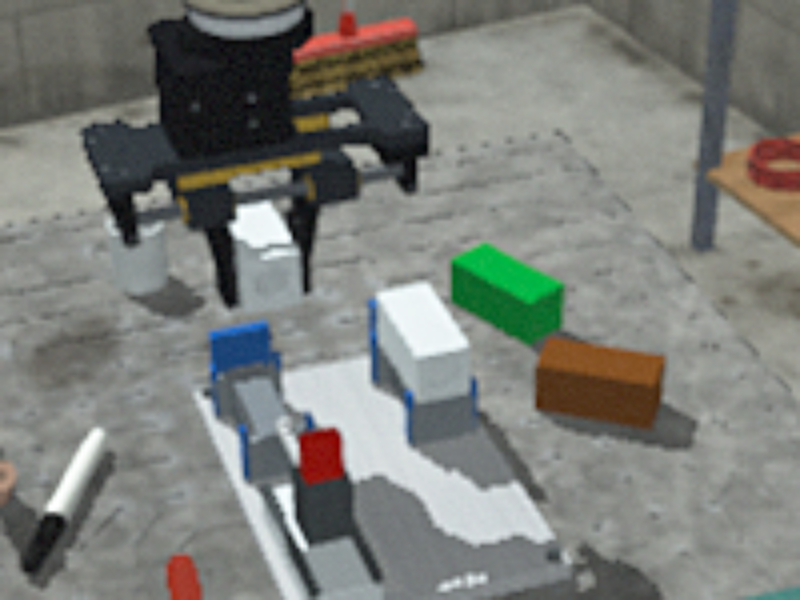

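Held level at 8 N above the nest (265,255). I'll ease the grip so the heavy end swings down.

```bash
cat > look.py <<'E'
import sys
from h import *
# mask size and axis of the held spacer in the side picture
s=shot("side");T=pose();p=T[:3,3]+[0,0,.011];rc=proj(s,p)
np.save("s.npy",s,allow_pickle=True)
ms=[m for m in vision.outline_of("side","spacer_1") if np.hypot(*(np.array(m["point"])-rc))<35]
for m in ms[:1]:
    y,x=np.nonzero(m["mask"]);print("grasp px",rc.round(),"pt",m["point"],"rows",y.min(),y.max(),"cols",x.min(),x.max(),"n",len(x),round(m["conf"],2))
if not ms:print("none",rc)
E
python3 look.py
python3 -m handwheel '[[0,0,0,0],[0,0,0,0],[0,0,0,0]]' - 5; python3 look.py
python3 -m handwheel '[[0,0,0,0],[0,0,0,0],[0,0,0,0]]' - 4; python3 look.py
```

```text
grasp px [197. 244.] pt [195.6, 249.0] rows 181 208 cols 238 255 n 403 0.81
time: 13.35
position: [0.4975, 0.1545, 0.1421]
tool_rot: [0.745, 0.667, -0.0, -0.0]
ft_force: [-0.6, -0.0, -2.3]
grip_width: 0.0359
grip_force: 5.0
grasp px [197. 244.] pt [195.4, 246.4] rows 182 208 cols 238 255 n 361 0.89
time: 13.7
position: [0.4978, 0.1546, 0.1426]
tool_rot: [0.745, 0.667, 0.0, -0.0]
ft_force: [-0.0, 0.7, -3.3]
grip_width: 0.0361
grip_force: 4.0
grasp px [197. 244.] pt [201.2, 247.8] rows 188 216 cols 236 255 n 403 0.81
```

```bash
python3 -m handwheel '[[0,0,0,0],[0,0,0,0]]' - 4; python3 look.py
python3 - <<'E'
from h import *
s=np.load("s.npy",allow_pickle=True).item();cv2.imwrite("pics/s3.png",cv2.resize(s["frame"][150:260,200:310],(600,600),interpolation=cv2.INTER_CUBIC)[:,:,::-1])
E
```

```text
time: 13.97
position: [0.4978, 0.1546, 0.1427]
tool_rot: [0.745, 0.667, 0.0, 0.0]
ft_force: [-0.2, -0.6, -2.8]
grip_width: 0.036
grip_force: 4.0
grasp px [197. 244.] pt [207.4, 247.6] rows 189 223 cols 237 254 n 525 0.72
```

View pics/s3.png

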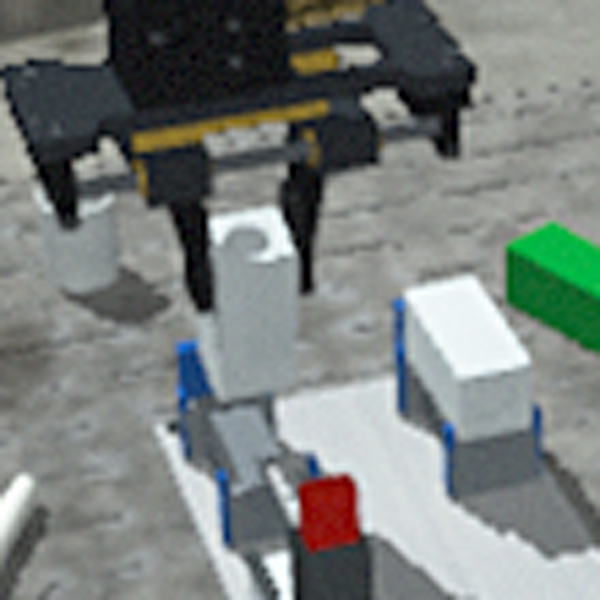

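The spacer has swung to vertical with the hole mouth up (245,240). I'll let it settle, grip firmly, lift and check the tilt.

```bash
python3 -m handwheel '[[0,0,0,0],[0,0,0,0],[0,0,0,0],[0,0,0,0]]' - 4; python3 look.py
python3 -m handwheel '[[0,0,0,0],[0,0,0,0],[0,0,0,0],[0,0,-0.05,0],[0,0,-0.12,0],[0,0,-0.2,0],[0,0,-0.28,0],[0,0,-0.36,0],[0,0,-0.42,0],[0,0,-0.45,0],[0,0,-0.45,0],[0,0,-0.45,0],[0,0,-0.45,0],[0,0,-0.45,0],[0,0,-0.45,0]]' - 30; python3 look.py
python3 - <<'E'
from h import *
s=np.load("s.npy",allow_pickle=True).item();T=pose();r,c=proj(s,T[:3,3]).astype(int);r0=max(r-50,0);c0=c-55;print(r0,c0)
cv2.imwrite("pics/s4.png",cv2.resize(s["frame"][r0:r0+110,c0:c0+110],(600,600),interpolation=cv2.INTER_CUBIC)[:,:,::-1])
E
```

```text
time: 14.4
position: [0.4978, 0.1545, 0.1426]
tool_rot: [0.745, 0.667, -0.0, 0.0]
ft_force: [0.7, 0.6, -3.9]
grip_width: 0.0358
grip_force: 4.0
grasp px [197. 244.] pt [206.0, 247.2] rows 189 223 cols 237 255 n 538 0.66
time: 15.75
position: [0.4971, 0.1545, 0.2763]
tool_rot: [0.745, 0.667, -0.001, -0.001]
ft_force: [-0.1, -0.2, -3.3]
grip_width: 0.036
grip_force: 30.0
grasp px [146. 241.] pt [157.3, 244.7] rows 138 176 cols 233 252 n 639 0.62
100 186
```

View pics/s4.png

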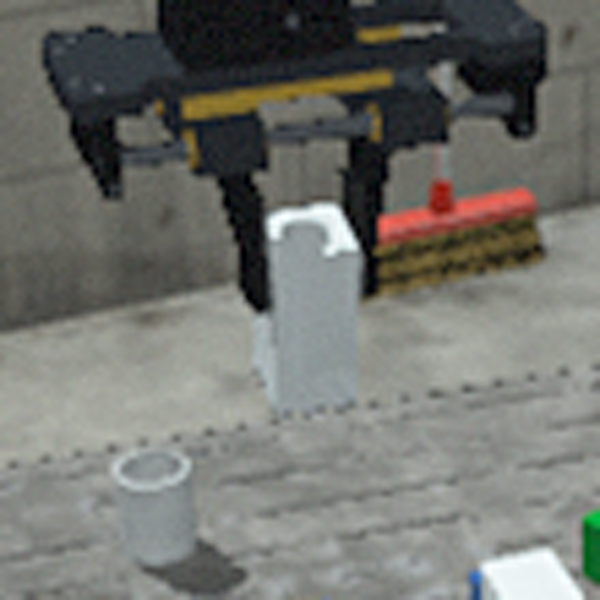

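```bash
python3 - <<'E'
from h import *
from scipy.optimize import least_squares
s=np.load("s.npy",allow_pickle=True).item();T=pose()
px=np.array([(272,248),(359,257),(355,402),(277,412),(268,212),(343,204)])*110/600+[186,100]
# u: gauge x, v: gauge y, w: up ; hole up
c=np.array([(-18,-18,40),(18,-18,40),(18,-18,-40),(-18,-18,-40),(-18,18,40),(18,18,40)])/1e3
def f(p):
    M=R.from_euler("z",-.11).as_matrix()@R.from_euler("x",p[0]).as_matrix()
    return np.ravel([proj(s,M@k+p[1:])[::-1] for k in c]-px)
for t in(0,.3,-.3):
    r=least_squares(f,[t,*(T[:3,3]-[0,0,.01])]);print(r.x.round(4),r.cost,np.sqrt(np.diag(np.linalg.inv(r.jac.T@r.jac))).round(3))
for t in(-.3,-.2,-.1,0,.1,.2,.3):
    r=least_squares(lambda q:f([t,*q]),T[:3,3]);print(t,r.cost.round(2),r.x.round(3))
E
```

```text
[0.1684 0.5142 0.1945 0.2393] 9.368208144177643 [0.05  0.01  0.025 0.013]
[0.1684 0.5142 0.1945 0.2393] 9.36820814417876 [0.05  0.01  0.025 0.013]
[0.1684 0.5142 0.1945 0.2393] 9.368208144177578 [0.05  0.01  0.025 0.013]
-0.3 44.11 [0.541 0.261 0.199]
-0.2 31.71 [0.539 0.256 0.203]
-0.1 21.81 [0.534 0.245 0.21 ]
0 14.56 [0.528 0.23  0.219]
0.1 10.28 [0.52 0.21 0.23]
0.2 9.58 [0.511 0.187 0.244]
0.3 13.34 [0.501 0.161 0.259]
```

The fit is ambiguous because the tilt plane lies along the side camera's view. I'll turn the wrist by -72° to see the profile.

```bash
python3 -m handwheel '[[0,0,0,-0.02],[0,0,0,-0.04],[0,0,0,-0.06],[0,0,0,-0.08],[0,0,0,-0.1],[0,0,0,-0.12],[0,0,0,-0.14],[0,0,0,-0.16],[0,0,0,-0.18],[0,0,0,-0.2],[0,0,0,-0.2],[0,0,0,-0.2],[0,0,0,-0.2]]' - 30
python3 - <<'E'
from h import *
s=shot("side");np.save("s.npy",s,allow_pickle=True);T=pose();p=T[:3,3]
f=cv2.resize(s["frame"][100:210,186:296],(600,600),interpolation=cv2.INTER_CUBIC)
for d in(-.03,.03):  # plumb lines for reference
    a,b=[(proj(s,p+T[:3,0]*d+[0,0,z])[::-1]-[186,100])*600/110 for z in(.04,-.07)]
    cv2.line(f,tuple(a.astype(int).tolist()),tuple(b.astype(int).tolist()),(255,0,255),1);print(a,b)
cv2.imwrite("pics/s5.png",f[:,:,::-1])
E
```

```text
time: 16.93
position: [0.4978, 0.1546, 0.2774]
tool_rot: [0.212, 0.977, -0.0, -0.0]
ft_force: [-0.3, 0.3, -1.3]
grip_width: 0.0358
grip_force: 30.0
[372.62264157 180.16712841] [382.47095505 418.13839027]
[224.43242754 183.44890263] [242.51811419 421.28053162]
```

View pics/s5.png

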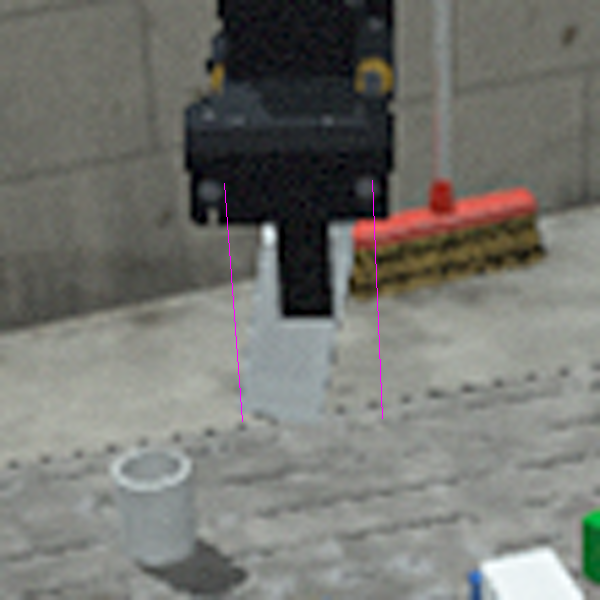

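```bash
python3 - <<'E'
from h import *
s=np.load("s.npy",allow_pickle=True).item();T=pose();X,Y=T[:3,0],T[:3,1]
g=cv2.cvtColor(s["frame"],cv2.COLOR_RGB2GRAY).astype(float)
print(T[:3,:2].round(3))
# edges of near/far side face intersected with the vertical plane through the gripper (normal = tool y), offset so near face
for off in(-.018,.018):
  sgn=-1 if (s["T"][:3,3]-T[:3,3])@Y<0 else 1
  res=[]
  for pts in(((265,228),(246,408)),((352,228),(326,412))):
    q=[]
    for u,v in pts:
        o,d=ray(s,(v*110/600+100,u*110/600+186));k=((T[:3,3]+Y*off-o)@Y)/(d@Y);w=o+k*d-T[:3,3];q.append((w@X,w[2]))
    q=np.array(q);d=q[1]-q[0];res.append((q.round(4).tolist(),round(np.arctan2(d[0],-d[1]),3)))
  print(off,sgn,res)
E
```

```text
[[-0.911  0.413]
 [ 0.413  0.911]
 [ 0.    -0.   ]]
-0.018 -1 [([[0.0134, 0.0282], [0.0264, -0.0537]], np.float64(0.157)), ([[-0.0215, 0.0274], [-0.007, -0.0565]], np.float64(0.171))]
0.018 -1 [([[0.0163, 0.0117], [0.0298, -0.0734]], np.float64(0.157)), ([[-0.02, 0.0108], [-0.0049, -0.0763]], np.float64(0.171))]
```

The tilt measures 0.16 ± 0.02 rad, inside the 0.25 limit, and the 30 N grip holds it. The spacer centre is about 0.26 m up. Handing in.

```bash
python3 -m handwheel '[[0,0,0,0],[0,0,0,0],[0,0,0,0],[0,0,0,0]]' - 30; python3 -c "
from rig import job;print(job.hand_in())"
```

```text
time: 17.32
position: [0.4978, 0.1546, 0.2777]
tool_rot: [0.21, 0.978, 0.0, 0.0]
ft_force: [-0.1, -0.2, -3.2]
grip_width: 0.0355
grip_force: 30.0
the job is handed in; nothing more can be done
None
```

The job is handed in, but no verdict came back: the feeler found the blind hole on its own side and was drawn back to its stop, and the nest spacer is held hole-up at 30 N, tilted about 0.16 rad (limit 0.25), centre about 26 cm up.

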